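# Slide the tack dish round the bench fixtures and press it home in its sprung bay

### The job

Slide the full tack dish along the bench, flat on the wood and never lifted, round the heel-lift box, the bench iron and the die block without the dish or the gripper touching any of them, and in between the two sprung rails of its bay. Press it home against the rubber buffer at the back, firmly but gently, with about 8 N more than it takes to slide it between the rails, then let go and leave it held there, still bearing on the buffer. Go slowly so that no tacks jump out, and leave the hammer, the polish tin and the brush where they are.

Things in the scene. Friction and masses are not known exactly. Their poses are not given: they have to be found in the camera images.
- dish: Loose dish of dark cast metal full of tacks, 0.37 to 0.65 kg. Plain round foot 100 mm across, 12 mm thick; above it a wall 97 mm across to 30 mm high, hub and dividers inside. Push it low on the foot, e.g. with two fingertips some 60 mm apart behind it, which keeps it centred. Friction on the bench 0.5 to 0.75. Origin: centre of the underside, z up; yaw does not matter.
- bay: Light-wood holder for the dish, fixed to the bench: two parallel rails 22 mm high, 112 mm apart, 144 mm over all, flared ends, and a back block. Origin on the bench midway between the rails, at the middle of the dish centre's possible home places. x points INTO the bay, from mouth to back block; y across; z up. Straight rails from x = -26 to 74 mm; the block ends at x = 102 mm.
- stop: Back block of the bay, 34 mm high, part of it, with the bay's origin and axes; front face at x = 72 mm. It carries the rubber buffer, a 20 mm disc facing the mouth, 13 mm above the bench, on a set screw. The rubber gives 1 mm per 8 N. More than 5 N on it, kept up for 0.3 s, seats the dish; more than 12 N spoils it. The push that slides the dish along the strips comes on top.
- heel_box: Fixed obstacle: open light-wood box with rubber heel lifts, 90 (x) x 70 (y) x 42 mm high. Origin at the centre of the underside.
- bench_iron: Fixed obstacle: round cast bench iron, foot 90 mm across, waisted, crown 80 mm across, 55 mm high. Origin at the centre of the underside.
- die_block: Fixed obstacle: dark wooden block 100 (x) x 56 (y) x 36 mm with short steel eyelet dies standing in it up to 48 mm. Origin at the centre of the underside.
- hammer: Bystander: loose hammer lying on the bench, 250 mm long along its x. Leave it alone.
- polish: Bystander: loose flat round metal tin, 76 mm across, 30 mm high. Leave it alone.
- brush: Bystander: loose shoe brush, bristles down, 150 (x) x 50 (y) x 44 mm high. Leave it alone.
- bay_mouth (a point): Centre of the bay's open mouth on the bench, 53 mm before the bay's origin; the flare is 124 mm wide inside here and 155 mm outside. Axes as the bay's.
- bay_strips (a point): Midway between two sprung steel strips on the rails' inner sides, 9 mm up (3 to 15 mm), 96 mm apart, straight from bay x = -25 to 19 mm, sloped ends from -41 mm. The dish's foot spreads them 2 mm each: from bay x = -24 mm on it is gripped, needs 3 to 7 N more push than on the bench (6 to 12 N in all, steady) and stays where left. Bearing down on the dish adds 0.6 N drag per N.
- buffer_mid (a point): Middle of the places where the buffer's face can be (bay x = 50 mm, 13 mm up), NOT where it is: the screw is set differently each time and not measured, so the face is anywhere from bay x = 36 to 64 mm and the dish first touches it with its centre at bay x = -14 to +14 mm. It must be felt.
There are look-alikes about, which are no part of the job. Leave any blue or green look-alike of the dish alone.

How it is judged:
By the outcome, as a careful person would: the job done as asked, in the order asked, and still so for the second after the job is handed in, with the robot touching nothing.
It also fails if it takes over 72 s, if anything falls off the work surface, if the arm or the gripper's body presses on something with over 40 N, if the wrist force passes 120 N, or if a joint passes its speed limit or range.

### The arm

A 6-joint arm with a two-finger parallel gripper is mounted at the origin on the work surface. World frame = base frame: x ahead of the robot, y to its left, z up, the work surface at z = 0. Lengths are in mm, angles in rad, forces in N, time in s.
With the tool pointing down it reaches from about 350 to 850 mm from the base axis. Payload 8.1 kg.
Tool frame: the origin (TCP) lies midway between the tips of the shut fingers; the grasp point (between the pads) lies robot.hold_point_z behind it (robot.hold_point_z is the distance from the TCP to the grasp point, in mm); z points along the fingers, y is the line along which they close (so a half turn about z gives the same grasp; the last joint's range is limited). The gripper opens to 93 mm and grips with 3 to 60 N. Pads are 15 mm wide; open, the fingers measure 128 mm over their backs; the gripper's body (75 mm by 188 mm) begins 65 mm behind the grasp point.
Start: joints at [-1.272, 0.13, 1.488, -0, 1.523, -0.085], TCP at [224.688, -556.346, 218.635] pointing down, gripper open.
Joint ranges: [-2.96, 2.96], [-0.89, 2.26], [0.02, 2.5], [-1.34, 4.48], [0, 2.73], [-2.66, 2.66]. Speed limits (rad/s): [2.39, 2.39, 2.79, 3.14, 3.14, 3.14].

### API

Orientations are given as a rotation vector (axis times angle).
In Python, from rig import sense, eyes, hand_in, robot gives the robot as it stands.
- The arm moves only by the tool apply_moves, never from a script. Its argument "deltas" is a list of rows, each a list of 7 numbers: the shift along the tool's x, y, z scaled (see below), then the turn, a rotation vector about the tool's x, y, z scaled (see below), then the opening, from -1 (shut) to 1 (fully open). In form: [[dx, dy, dz, ax, ay, az, grip], ...]. A call has 1 to 12 rows; each row is the pose to reach, as a shift and turn from the pose commanded when the call began, along the tool's axes at that moment; what a row does not reach only later rows make up. The controller multiplies each number of a shift by 80 cm and each number of a turn by 0.5 rad. A row lasts 1/10 s, in which the tool goes at most 50 mm and 8.59 degrees, less where a joint would pass 70% of its speed; a pose out of reach is approached as far as the arm can. A call with a number of a shift or a turn outside -1 to 1 is refused whole. A call with a gripper value outside its range is refused whole. The fingers move at their own pace and stop on an object; "grip_force" is the grip in N (left out, the last holds). Time passes only in rows, so rows that repeat a pose let the fingers close. It gives the time, the measured TCP pose, the force, the opening and the grip force at its end, in the units of the state.
- sense(): the state, without advancing time (a new reading comes with each control period).
- eyes.read_camera(name): name is "scene" or "top" or "wrist"; returns (picture, depth): 420x560x3 uint8, red, green, blue; 420x560 float32, mm along the optical axis (not along the pixel's ray), 0 where there is no reading.
- eyes.camera_info(name): a dict with "fx", "fy", "cx", "cy" (pixels), "dist_coeffs" ([k1, k2, p1, p2, k3] as OpenCV has them; the pictures are not rectified), "camera_from_world" (4x4, takes a point from world to camera coordinates). Camera axes: x right, y down, z forward; pixel columns grow to the right and rows downward; lengths in mm; the calibration is good to about 2 mm. A picture is of the moment at which its call begins: read the wrist's pose just before it. camera_info takes no time and is no camera call; for the wrist camera it gives the pose at the moment of the call.
- hand_in(): hands the job in; it is judged then, once.
The state is a dict: "time_s": time; "qpos": joint angles; "qvel": joint speeds; "joint_torque": joint torques, N m; "position": TCP position; "eef_rot": TCP orientation; "wrist_force": force on the tool from outside, world axes, zero at the start; "wrist_torque": the same for the moment, N m; "grip_width": opening from 0.0 (shut) to 1.0 (fully open); "gripper_force": force on a finger pad.
Only numpy, scipy, OpenCV 4.12 (cv2) and the standard library are available. Lean on these libraries where they do the work, as an engineer would, in place of code of your own. Each camera call takes 0.05 s, during which the arm holds its last target. There are 200 camera calls.

## Working session

There is one attempt and no reset: what is moved stays moved. The work goes in short steps, Python scripts to look and compute and a tool call to move; the robot and the scene stay as the last step left them, time stands still between calls to the robot, and variables do not carry over. Pictures are saved under pics/ and viewed, at most 10 in all, crops included, and the job is handed in when it is done.

Besides the shell and the picture viewer there is one more tool, called after "Emit:" by a JSON object that holds its "method" and its "body", one argument or row to a line. apply_moves: Moves the arm, as the interface text tells. Its arguments: {"type":"object","properties":{"deltas":{"type":"array"},"grip_force":{"type":"number"}},"required":["deltas"]}

```bash
mkdir -p pics; ls; python3 - <<'E'
from rig import sense, eyes, robot
import cv2,numpy as np
print(sense()); print(robot.hold_point_z)
for n in("top","scene"):
    im,d=eyes.read_camera(n); cv2.imwrite(f"pics/{n}0.png",im[:,:,::-1]); np.save(n+"_d.npy",d); i=eyes.camera_info(n); print(n,{k:np.round(v,3).tolist() for k,v in i.items() if k!='x'})
E
```

```text
pics
{'time_s': 0.0, 'qpos': array([-1.27240471e+00,  1.31158667e-01,  1.48925901e+00, -1.56909707e-05,
        1.52297979e+00, -8.54156549e-02]), 'qvel': array([-0.0005398 ,  0.00097564,  0.00078392,  0.00054079,  0.00055855,
       -0.00143568]), 'joint_torque': array([-2.17400026e-03, -5.59861529e+01, -4.91752052e+01,  7.66516454e-02,
        3.57450102e-02, -1.57617023e-04]), 'position': array([ 224.51457914, -555.81162463,  217.60006211]), 'eef_rot': array([-3.08216199e+00, -5.98848675e-01,  3.25615055e-04]), 'wrist_force': array([ 0.40543926, -0.31831673, -0.61266024]), 'wrist_torque': array([ 0.03256473,  0.0082329 , -0.01515918]), 'gripper_force': 0.0, 'grip_width': 1.0014967614222894}
18.8
top {'fx': 398.32, 'fy': 398.32, 'cx': 278.674, 'cy': 215.307, 'dist_coeffs': [-0.082, 0.0, 0.0, 0.0, 0.0], 'camera_from_world': [[-0.002, -1.0, -0.011, 29.406], [-0.99, 0.004, -0.144, 529.349], [0.144, 0.011, -0.99, 1069.071], [0.0, 0.0, 0.0, 1.0]]}
scene {'fx': 487.674, 'fy': 487.674, 'cx': 281.179, 'cy': 206.747, 'dist_coeffs': [-0.092, 0.0, 0.0, 0.0, 0.0], 'camera_from_world': [[0.151, 0.989, -0.001, -94.293], [0.836, -0.128, -0.533, -417.483], [-0.527, 0.08, -0.846, 1844.802], [0.0, 0.0, 0.0, 1.0]]}
```

View pics/top0.png

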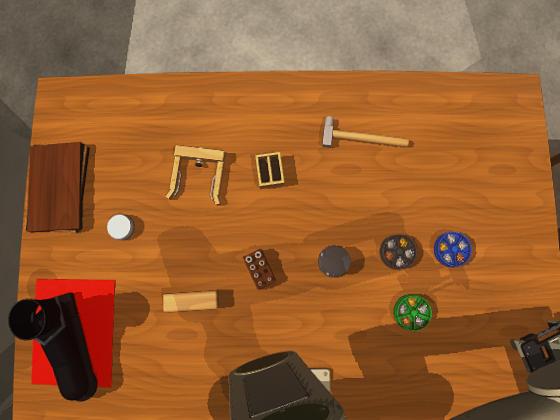

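View pics/scene0.png

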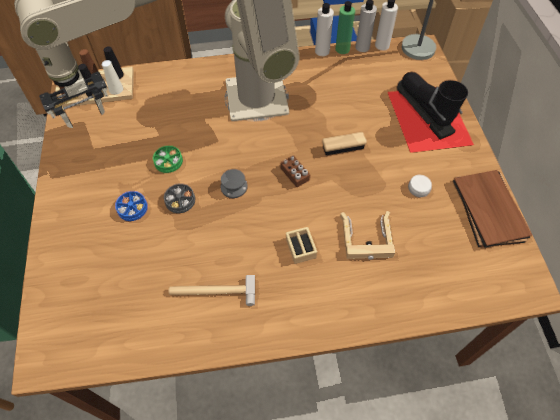

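Top view: dish (398,251), iron (334,261), die block (260,268), heel box (270,169), bay with back block (199,153) opening downward (toward the robot), blue look-alike (453,249), green (413,312), tin (120,227), brush (190,301), hammer (365,135).

```bash
cat > h.py <<'E'
import cv2,numpy as np
def rays(i,uv):
    K=np.array([[i['fx'],0,i['cx']],[0,i['fy'],i['cy']],[0,0,1]])
    p=cv2.undistortPoints(np.asarray(uv,float).reshape(-1,1,2),K,np.array(i['dist_coeffs'],float)).reshape(-1,2)
    return np.c_[p,np.ones(len(p))]
def world(i,uv,z):           # depth z per pixel
    M=np.linalg.inv(np.array(i['camera_from_world'])); r=rays(i,uv)*np.asarray(z,float).reshape(-1,1)
    return r@M[:3,:3].T+M[:3,3]
def onplane(i,uv,h):
    M=np.linalg.inv(np.array(i['camera_from_world'])); d=rays(i,uv)@M[:3,:3].T
    return M[:3,3]+d*((h-M[2,3])/d[:,2])[:,None]
def cloud(i,d):
    v,u=np.mgrid[:d.shape[0],:d.shape[1]]
    w=world(i,np.c_[u.ravel(),v.ravel()],d.ravel()).reshape(d.shape+(3,)); w[d<=0]=np.nan
    return w
E
python3 - <<'E'
from rig import eyes
from h import *
for n,pts in (("top",dict(dish=(398,251),iron=(334,261),die=(260,268),heel=(270,169),bay=(199,153),brush=(190,301),tin=(120,227),blue=(453,249),green=(413,312))),("scene",dict(dish=(180,198),iron=(233,182),die=(295,171),heel=(302,245),bay=(369,252),brush=(345,144)))):
    i=eyes.camera_info(n); w=cloud(i,np.load(n+"_d.npy")); print(n,"table z",np.nanmedian(w[200:230,300:320,2] if n=="top" else w[210:225,190:220,2]))
    m=((w[...,2]>9)&(w[...,2]<80)).astype(np.uint8)
    N,L,s,c=cv2.connectedComponentsWithStats(m,connectivity=4)
    for k,(u,v) in pts.items():
        l=np.bincount(L[v-6:v+7,u-6:u+7][L[v-6:v+7,u-6:u+7]>0]).argmax() if m[v-6:v+7,u-6:u+7].any() else 0
        P=w[L==l]; 
        if not l: print(k,'none');continue
        (cx,cy),(a,b),t=cv2.minAreaRect(P[:,:2].astype(np.float32))
        (ex,ey),r=cv2.minEnclosingCircle(P[:,:2].astype(np.float32))
        print(k,len(P),"rect",np.round([cx,cy,a,b,t],1),"circ",np.round([ex,ey,r],1),"z",np.round(np.percentile(P[:,2],[2,50,98]),1))
E
```

```text
top table z 0.7874317984561685
dish 989 rect [ 427.8 -307.2   95.2   92.9   85. ] circ [ 428.  -306.4   49.7] z [ 9.8 18.1 32.8]
iron 805 rect [ 402.1 -123.8   83.8   86.8   89.8] circ [ 402.3 -126.4   45. ] z [ 9.7 52.4 57.7]
die 755 rect [381.5  82.9 100.1  56.5  25.3] circ [381.6  82.4  55. ] z [31.4 37.  51.1]
heel 795 rect [662.3  54.4  92.2  70.    7.9] circ [662.5  55.1  56.7] z [11.1 37.6 45.5]
bay 1259 rect [654.  264.8 154.4 162.8  82.4] circ [649.6 266.4 106. ] z [10.5 24.2 37.8]
brush 1032 rect [294.7 268.6  50.9 150.8   4.4] circ [296.  268.4  77. ] z [37.4 43.8 48. ]
tin 551 rect [500.1 480.8  72.6  71.5  27. ] circ [500.9 481.5  37.8] z [12.6 29.5 34.2]
blue 1013 rect [ 433.7 -461.7   96.9   95.6   86.6] circ [ 434.8 -463.1   50.3] z [10.3 19.3 33.4]
green 1047 rect [ 260.  -339.3   96.9   96.6   59.3] circ [ 260.8 -341.4   50.2] z [ 9.9 18.6 32.5]
scene table z 0.07902523535949513
dish 686 rect [ 426.6 -305.4  102.2   96.1    0.6] circ [ 427.7 -307.5   52.2] z [ 9.8 20.4 33.5]
iron 573 rect [ 403.6 -124.4   86.2   82.1   86.1] circ [ 404.9 -124.8   44. ] z [10.2 50.2 59.1]
die 536 rect [380.9  83.6 105.4  59.4  25.9] circ [380.2  83.4  57.4] z [11.1 35.9 52. ]
heel 768 rect [661.1  55.6  93.4  72.4   8.2] circ [660.7  55.4  56.5] z [12.2 36.4 45.5]
bay 1050 rect [653.5 267.7 153.2 162.1  83.9] circ [648.6 266.9 106.2] z [10.9 24.9 38.2]
brush 657 rect [293.  269.2  55.5 146.4   2.9] circ [291.7 269.   74.9] z [10.9 42.1 49.7]
```

```bash
cat > plan.py <<'E'
import json,os,numpy as np
F='cmd.json'
def load(): return json.load(open(F)) if os.path.exists(F) else [224.688,-556.346,218.635,float(np.degrees(2*np.arctan2(.598848,3.08216)))]
def emit(poses,g,nd=4):
    x0,y0,z0,t0=load(); t=np.radians(t0); ex=np.array([np.cos(t),np.sin(t)]); ey=np.array([np.sin(t),-np.cos(t)])
    R=[]
    for x,y,z,th in poses:
        d=np.array([x-x0,y-y0]); R.append([*(round(float(v)/800,nd) for v in (d@ex,d@ey,z0-z)),0,0,round(float(-np.radians(th-t0)/.5),3),g])
    assert len(R)<=12 and max(abs(v) for r in R for v in r)<=1
    print(json.dumps(R).replace(' ',''))
    a,b,c,_,_,w,_=R[-1]; p=np.array([x0,y0])+800*(a*ex+b*ey)
    json.dump([*map(float,p),z0-800*c,t0-float(np.degrees(w*.5))],open(F,'w'))
def lin(a,b,n): return [tuple(np.array(a)+(np.array(b)-np.array(a))*(k+1)/n) for k in range(n)]
O=np.array([629.5,268.]); YAW=-7.6; OFF=50.8
def bay(x,y=0):
    t=np.radians(YAW); return O+x*np.array([np.cos(t),np.sin(t)])+y*np.array([-np.sin(t),np.cos(t)])
def path(V,Rs,ds=.25):
    """polyline with filleted corners -> dense points, headings(deg)"""
    V=[np.array(v,float) for v in V]; P=[];H=[];cur=V[0]
    for k in range(1,len(V)):
        u=(V[k]-V[k-1])/np.linalg.norm(V[k]-V[k-1]); h=np.degrees(np.arctan2(u[1],u[0])); end=V[k]; dh=0
        if k<len(V)-1:
            n=V[k+1]-V[k]; dh=(np.degrees(np.arctan2(n[1],n[0]))-h+180)%360-180; r=Rs[k-1]
            end=V[k]-u*r*np.tan(np.radians(abs(dh)/2))
        for s in np.arange(0,(end-cur)@u,ds): P.append(cur+u*s);H.append(h)
        cur=end
        if dh:
            m=int(r*np.radians(abs(dh))/ds)+1
            for j in range(m):
                a=np.radians(h+dh*(j+.5)/m); P.append(cur.copy());H.append(h+dh*j/m); cur=cur+r*np.radians(abs(dh))/m*np.array([np.cos(a),np.sin(a)])
    return np.array(P),np.array(H),ds
def tcp(c,h,z,off=OFF): return (c[0]-off*np.cos(np.radians(h)),c[1]-off*np.sin(np.radians(h)),z,h)
def V(): return [(427.6,-306.5),(520,-188),(525,60),bay(-149),bay(40)],[60,80,40]
def goto(s,z=6.5,off=OFF):
    P,H,ds=path(*V()); i=min(int(s/ds),len(P)-1); return tcp(P[i],H[i],z,off)
E
python3 - <<'E'
from plan import *
P,H,ds=path(*V()); print(len(P)*ds,H[0],[ (int(i*ds),*np.round(P[i]),round(H[i])) for i in range(0,len(P),160)])
g=goto(0,off=OFF+12); print(g)
a=load(); mid=(g[0],g[1],130,a[3]+0.9*(g[3]-a[3]))
emit(lin(a,mid,11)+[mid],0.075)
emit(lin(mid,(g[0],g[1],30,g[3]),6)+lin((g[0],g[1],30,g[3]),g,4)+[g]*2,0.075); print(load())
E
```

```text
783.75 52.05478867323343 [(0, np.float64(428.0), np.float64(-306.0), 52), (40, np.float64(452.0), np.float64(-275.0), 52), (80, np.float64(477.0), np.float64(-243.0), 52), (120, np.float64(501.0), np.float64(-212.0), 52), (160, np.float64(520.0), np.float64(-177.0), 80), (200, np.float64(521.0), np.float64(-137.0), 89), (240, np.float64(522.0), np.float64(-97.0), 89), (280, np.float64(523.0), np.float64(-57.0), 89), (320, np.float64(523.0), np.float64(-17.0), 89), (360, np.float64(524.0), np.float64(23.0), 89), (400, np.float64(524.0), np.float64(62.0), 96), (440, np.float64(517.0), np.float64(102.0), 101), (480, np.float64(510.0), np.float64(141.0), 101), (520, np.float64(502.0), np.float64(180.0), 101), (560, np.float64(495.0), np.float64(219.0), 101), (600, np.float64(496.0), np.float64(258.0), 64), (640, np.float64(527.0), np.float64(280.0), 7), (680, np.float64(566.0), np.float64(276.0), -8), (720, np.float64(606.0), np.float64(271.0), -8), (760, np.float64(646.0), np.float64(266.0), -8)]
(np.float64(388.9837986758503), np.float64(-356.0240244254517), 6.5, np.float64(52.05478867
[... 299 characters left out ...]
2067,-0.1129,0.0806,0,0,-0.687,0.075],[0.2325,-0.127,0.0906,0,0,-0.773,0.075],[0.2584,-0.1412,0.1007,0,0,-0.859,0.075],[0.2842,-0.1553,0.1108,0,0,-0.944,0.075],[0.2842,-0.1553,0.1108,0,0,-0.944,0.075]]
[[-0.0,0.0,0.0208,0,0,-0.018,0.075],[-0.0,0.0,0.0417,0,0,-0.035,0.075],[-0.0,0.0,0.0625,0,0,-0.053,0.075],[-0.0,0.0,0.0833,0,0,-0.07,0.075],[-0.0,0.0,0.1042,0,0,-0.088,0.075],[-0.0,0.0,0.125,0,0,-0.105,0.075],[-0.0,0.0,0.1323,0,0,-0.105,0.075],[-0.0,0.0,0.1397,0,0,-0.105,0.075],[-0.0,0.0,0.147,0,0,-0.105,0.075],[-0.0,0.0,0.1544,0,0,-0.105,0.075],[-0.0,0.0,0.1544,0,0,-0.105,0.075],[-0.0,0.0,0.1544,0,0,-0.105,0.075]]
[388.98437214120526, -356.0091603991952, 6.474999999999994, 52.042206480570755]
```

Emit:
{"method": "apply_moves", "body": {
  "deltas": [
    [0.026,-0.014,0.01,0,0,-0.086,0.075],
    [0.052,-0.028,0.02,0,0,-0.172,0.075],
    [0.078,-0.042,0.03,0,0,-0.258,0.075],
    [0.103,-0.056,0.04,0,0,-0.343,0.075],
    [0.129,-0.071,0.05,0,0,-0.429,0.075],
    [0.155,-0.085,0.06,0,0,-0.515,0.075],
    [0.181,-0.099,0.07,0,0,-0.601,0.075],
    [0.207,-0.113,0.08,0,0,-0.687,0.075],
    [0.232,-0.127,0.09,0,0,-0.773,0.075],
    [0.258,-0.141,0.1,0,0,-0.859,0.075],
    [0.2842,-0.1553,0.1108,0,0,-0.944,0.075],
    [0.2842,-0.1553,0.1108,0,0,-0.944,0.075]
  ]
}}

```text
time_s: 1.3
position: [389.5, -353.1, 128.1]
eef_rot: [-2.853, -1.307, 0.0]
wrist_force: [-1.0, 0.2, -0.6]
grip_width: 0.538
gripper_force: 0.0
```

Emit:
{"method": "apply_moves", "body": {
  "deltas": [
    [0,0,0.021,0,0,-0.018,0.075],
    [0,0,0.042,0,0,-0.035,0.075],
    [0,0,0.063,0,0,-0.053,0.075],
    [0,0,0.083,0,0,-0.07,0.075],
    [0,0,0.104,0,0,-0.088,0.075],
    [0,0,0.125,0,0,-0.105,0.075],
    [0,0,0.132,0,0,-0.105,0.075],
    [0,0,0.14,0,0,-0.105,0.075],
    [0,0,0.147,0,0,-0.105,0.075],
    [0,0,0.1544,0,0,-0.105,0.075],
    [0,0,0.1544,0,0,-0.105,0.075],
    [0,0,0.1544,0,0,-0.105,0.075]
  ]
}}

```text
time_s: 2.5
position: [389.1, -356.1, 6.7]
eef_rot: [2.823, 1.378, 0.0]
wrist_force: [0.1, 0.6, -0.0]
grip_width: 0.539
gripper_force: 0.0
```

```bash
python3 - <<'E'
from rig import sense, eyes
import cv2,numpy as np
i=eyes.camera_info("wrist"); im,d=eyes.read_camera("wrist"); cv2.imwrite("pics/w1.png",im[:,:,::-1])
M=np.linalg.inv(np.array(i['camera_from_world'])); print(np.round(M,2)); s=sense(); print(s['position'],s['wrist_force'])
E
```

```text
[[ 7.9000e-01 -5.9000e-01 -1.8000e-01  4.4144e+02]
 [-6.2000e-01 -7.5000e-01 -2.3000e-01 -2.9103e+02]
 [ 0.0000e+00  2.9000e-01 -9.6000e-01  1.7256e+02]
 [ 0.0000e+00  0.0000e+00  0.0000e+00  1.0000e+00]]
[ 389.21851306 -356.23099705    6.87138002] [ 0.70141527 -0.37394468  0.27302653]
```

View pics/w1.png

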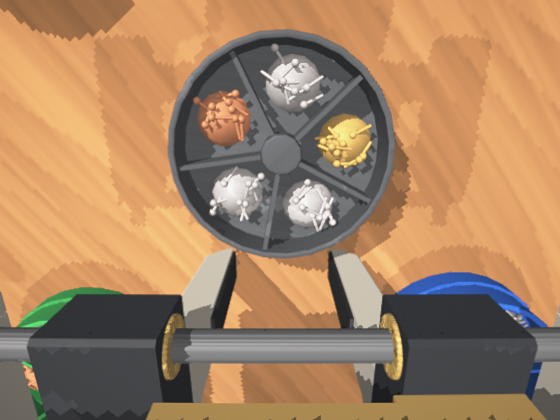

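Wrist view: dish centred at (281,140), fingertips symmetric behind it at ~(236,255) and (330,255). Now the push.

```bash
python3 - <<'E'
from plan import *
def S(ss): emit([goto(max(s,0),6.2,OFF-min(s,0)) for s in ss],0.075)
S([-9,-6,-4,-2.5,-1,0.5,2,4,6.5,9.5,13,17])
s=17
for k in range(2):
    ss=[s+4.5*(j+1) for j in range(12)]; S(ss); s=ss[-1]
print(s,load())
E
```

```text
[[0.0037,0.0,0.0003,0,0,-0.0,0.075],[0.0075,0.0,0.0003,0,0,-0.0,0.075],[0.01,0.0,0.0003,0,0,-0.0,0.075],[0.0119,0.0,0.0003,0,0,-0.0,0.075],[0.0137,0.0,0.0003,0,0,-0.0,0.075],[0.0156,0.0,0.0003,0,0,-0.0,0.075],[0.0175,0.0,0.0003,0,0,-0.0,0.075],[0.02,0.0,0.0003,0,0,-0.0,0.075],[0.0231,0.0,0.0003,0,0,-0.0,0.075],[0.0269,0.0,0.0003,0,0,-0.0,0.075],[0.0312,0.0,0.0003,0,0,-0.0,0.075],[0.0362,0.0,0.0003,0,0,-0.0,0.075]]
[[0.0057,0.0,0.0,0,0,-0.0,0.075],[0.0113,0.0,0.0,0,0,-0.0,0.075],[0.0169,-0.0,0.0,0,0,-0.0,0.075],[0.0225,-0.0,0.0,0,0,-0.0,0.075],[0.0282,-0.0,0.0,0,0,-0.0,0.075],[0.0338,-0.0,0.0,0,0,-0.0,0.075],[0.0394,-0.0,0.0,0,0,-0.0,0.075],[0.045,-0.0,0.0,0,0,-0.0,0.075],[0.0507,-0.0,0.0,0,0,-0.0,0.075],[0.0563,-0.0,0.0,0,0,-0.0,0.075],[0.0619,-0.0,0.0,0,0,-0.0,0.075],[0.0675,-0.0,0.0,0,0,-0.0,0.075]]
[[0.0057,-0.0,0.0,0,0,-0.0,0.075],[0.0113,-0.0,0.0,0,0,-0.0,0.075],[0.0169,-0.0,0.0,0,0,-0.0,0.075],[0.0225,-0.0,0.0,0,0,-0.0,0.075],[0.0282,-0.0,0.0,0,0,-0.0,0.075],[0.0338,-0.0,0.0,0,0,-0.0,0.075],[0.0394,-0.0,0.0,0,0,-0.0,0.075],[0.045,-0.0,0.0,0,0,-0.0,0.075],[0.0507,-0.0,0.0,0,0,-0.0,0.075],[0.0563,-0.0,0.0,0,0,-0.0,0.075],[0.0619,-0.0,0.0,0,0,-0.0,0.075],[0.0675,-0.0,0.0,0,0,-0.0,0.075]]
125.0 [473.2258421356565, -248.02112248214632, 6.234999999999994, 52.042206480570755]
```

Emit:
{"method": "apply_moves", "body": {
  "deltas": [
    [0.0037,0,0.0003,0,0,0,0.075],
    [0.0075,0,0.0003,0,0,0,0.075],
    [0.01,0,0.0003,0,0,0,0.075],
    [0.0119,0,0.0003,0,0,0,0.075],
    [0.0137,0,0.0003,0,0,0,0.075],
    [0.0156,0,0.0003,0,0,0,0.075],
    [0.0175,0,0.0003,0,0,0,0.075],
    [0.02,0,0.0003,0,0,0,0.075],
    [0.0231,0,0.0003,0,0,0,0.075],
    [0.0269,0,0.0003,0,0,0,0.075],
    [0.0312,0,0.0003,0,0,0,0.075],
    [0.0362,0,0.0003,0,0,0,0.075]
  ]
}}

```text
time_s: 3.75
position: [407.0, -333.0, 6.3]
eef_rot: [2.823, 1.378, -0.0]
wrist_force: [-2.3, -2.4, 0.3]
grip_width: 0.535
gripper_force: 1.2
```

Emit:
{"method": "apply_moves", "body": {
  "deltas": [
    [0.0057,0,0,0,0,0,0.075],
    [0.0113,0,0,0,0,0,0.075],
    [0.0169,0,0,0,0,0,0.075],
    [0.0225,0,0,0,0,0,0.075],
    [0.0282,0,0,0,0,0,0.075],
    [0.0338,0,0,0,0,0,0.075],
    [0.0394,0,0,0,0,0,0.075],
    [0.045,0,0,0,0,0,0.075],
    [0.0507,0,0,0,0,0,0.075],
    [0.0563,0,0,0,0,0,0.075],
    [0.0619,0,0,0,0,0,0.075],
    [0.0675,0,0,0,0,0,0.075]
  ]
}}

```text
time_s: 4.95
position: [440.2, -290.3, 6.2]
eef_rot: [-2.823, -1.378, 0.0]
wrist_force: [-1.4, -2.0, 1.2]
grip_width: 0.536
gripper_force: 1.3
```

Emit:
{"method": "apply_moves", "body": {
  "deltas": [
    [0.0057,0,0,0,0,0,0.075],
    [0.0113,0,0,0,0,0,0.075],
    [0.0169,0,0,0,0,0,0.075],
    [0.0225,0,0,0,0,0,0.075],
    [0.0282,0,0,0,0,0,0.075],
    [0.0338,0,0,0,0,0,0.075],
    [0.0394,0,0,0,0,0,0.075],
    [0.045,0,0,0,0,0,0.075],
    [0.0507,0,0,0,0,0,0.075],
    [0.0563,0,0,0,0,0,0.075],
    [0.0619,0,0,0,0,0,0.075],
    [0.0675,0,0,0,0,0,0.075]
  ]
}}

```text
time_s: 6.15
position: [473.4, -247.7, 6.2]
eef_rot: [-2.823, -1.378, 0.0]
wrist_force: [-2.2, -1.8, 0.4]
grip_width: 0.536
gripper_force: 1.3
```

```bash
cat >> h.py <<'E'
def dishpos(eyes,guess):
    i=eyes.camera_info("wrist"); im,d=eyes.read_camera("wrist"); w=cloud(i,d)
    m=(np.hypot(w[...,0]-guess[0],w[...,1]-guess[1])<62)&(w[...,2]>24)&(w[...,2]<36)
    P=w[m][:,:2]; c,r=cv2.minEnclosingCircle(P.astype(np.float32)); return np.round(c,1),round(r,1),len(P)
E
python3 - <<'E'
from plan import *
from h import *
from rig import eyes
P,H,ds=path(*V()); print("expected",P[500],dishpos(eyes,P[500]))
s=125
for k in range(3):
    ss=[s+4.5*(j+1) for j in range(12)]; emit([goto(q,6.2) for q in ss],0.075); s=ss[-1]
print(s,load())
E
```

```text
expected [ 504.46345805 -207.92511062] (array([ 500.7, -212.9]), 56.3, 11204)Traceback (most recent call last):
  File "<stdin>", line 7, in <module>
  File "plan.py", line 9, in emit
    assert len(R)<=12 and max(abs(v) for r in R for v in r)<=1
           ^^^^^^^^^^^^^^^^^^^^^^^^^^^^^^^^^^^^^^^^^^^^^^^^^^^
AssertionError
```

```bash
cat >> h.py <<'E'
def dishpos(eyes,guess,h):
    i=eyes.camera_info("wrist"); im,d=eyes.read_camera("wrist"); w=cloud(i,d)
    X=w[...,0]-guess[0]; Y=w[...,1]-guess[1]; f=X*np.cos(np.radians(h))+Y*np.sin(np.radians(h))
    m=(np.hypot(X,Y)<62)&(w[...,2]>24)&(w[...,2]<36)&(f>-25)
    P=w[m][:,:2]; c,r=cv2.minEnclosingCircle(P.astype(np.float32)); return np.round(c,1),round(r,1),len(P)
E
python3 - <<'E'
from plan import *
from h import *
from rig import eyes
P,H,ds=path(*V()); print("expected",P[500],dishpos(eyes,P[500],52))
s=125
for n in (8,12,12):
    ss=[s+4.5*(j+1) for j in range(n)]; emit([goto(q,6.2) for q in ss],0.075); s=ss[-1]
print(s,load())
E
```

```text
expected [ 504.46345805 -207.92511062] (array([ 506.9, -206.9]), 48.6, 8215)Traceback (most recent call last):
  File "<stdin>", line 7, in <module>
  File "plan.py", line 9, in emit
    assert len(R)<=12 and max(abs(v) for r in R for v in r)<=1
           ^^^^^^^^^^^^^^^^^^^^^^^^^^^^^^^^^^^^^^^^^^^^^^^^^^^
AssertionError
```

```bash
python3 - <<'E'
from plan import *
s=125
for n in (6,12,12,12):
    ss=[s+4.5*(j+1) for j in range(n)]; emit([goto(q,6.2) for q in ss],0.075); s=ss[-1]
print(s,load())
E
```

```text
[[0.0057,-0.0,0.0,0,0,-0.0,0.075],[0.0111,0.0035,0.0,0,0,-0.116,0.075],[0.0171,0.0077,0.0,0,0,-0.266,0.075],[0.0235,0.0114,0.0,0,0,-0.415,0.075],[0.03,0.0147,0.0,0,0,-0.564,0.075],[0.0368,0.0174,0.0,0,0,-0.713,0.075]]
[[0.0058,0.0045,0.0,0,0,-0.149,0.075],[0.0119,0.0086,0.0,0,0,-0.298,0.075],[0.0182,0.0122,0.0,0,0,-0.447,0.075],[0.0246,0.0146,0.0,0,0,-0.572,0.075],[0.03,0.013,0.0,0,0,-0.572,0.075],[0.0354,0.0114,0.0,0,0,-0.572,0.075],[0.0408,0.0099,0.0,0,0,-0.572,0.075],[0.0462,0.0083,0.0,0,0,-0.572,0.075],[0.0516,0.0067,0.0,0,0,-0.572,0.075],[0.057,0.0051,0.0,0,0,-0.572,0.075],[0.0624,0.0035,0.0,0,0,-0.572,0.075],[0.0678,0.0019,0.0,0,0,-0.572,0.075]]
[[0.0056,0.0,0.0,0,0,0.0,0.075],[0.0113,0.0,0.0,0,0,0.0,0.075],[0.0169,0.0,0.0,0,0,0.0,0.075],[0.0225,0.0,0.0,0,0,0.0,0.075],[0.0281,0.0,0.0,0,0,0.0,0.075],[0.0338,0.0,0.0,0,0,0.0,0.075],[0.0394,0.0,0.0,0,0,0.0,0.075],[0.045,0.0,0.0,0,0,0.0,0.075],[0.0506,0.0,0.0,0,0,0.0,0.075],[0.0563,0.0,0.0,0,0,0.0,0.075],[0.0619,0.0,0.0,0,0,0.0,0.075],[0.0675,0.0,0.0,0,0,0.0,0.075]]
[[0.0056,0.0,0.0,0,0,0.0,0.075],[0.0113,0.0,0.0,0,0,0.0,0.075],[0.0169,0.0,0.0,0,0,0.0,0.075],[0.0225,0.0,0.0,0,0,0.0,0.075],[0.0281,0.0,0.0,0,0,0.0,0.075],[0.0338,0.0,0.0,0,0,0.0,0.075],[0.0394,0.0,0.0,0,0,0.0,0.075],[0.045,0.0,0.0,0,0,0.0,0.075],[0.0506,0.0,0.0,0,0,0.0,0.075],[0.0563,0.0,0.0,0,0,0.0,0.075],[0.0619,0.0,0.0,0,0,0.0,0.075],[0.0675,0.0,0.0,0,0,0.0,0.075]]
314.0 [522.2562824803858, -74.12958526391299, 6.234999999999994, 88.85474481772616]
```

Emit:
{"method": "apply_moves", "body": {
  "deltas": [
    [0.0057,0,0,0,0,0,0.075],
    [0.0111,0.0035,0,0,0,-0.116,0.075],
    [0.0171,0.0077,0,0,0,-0.266,0.075],
    [0.0235,0.0114,0,0,0,-0.415,0.075],
    [0.03,0.0147,0,0,0,-0.564,0.075],
    [0.0368,0.0174,0,0,0,-0.713,0.075]
  ]
}}

```text
time_s: 6.85
position: [502.7, -233.3, 6.2]
eef_rot: [2.531, 1.86, 0.0]
wrist_force: [-0.7, -1.5, 0.4]
grip_width: 0.54
gripper_force: 1.1
```

Emit:
{"method": "apply_moves", "body": {
  "deltas": [
    [0.0058,0.0045,0,0,0,-0.149,0.075],
    [0.0119,0.0086,0,0,0,-0.298,0.075],
    [0.0182,0.0122,0,0,0,-0.447,0.075],
    [0.0246,0.0146,0,0,0,-0.572,0.075],
    [0.03,0.013,0,0,0,-0.572,0.075],
    [0.0354,0.0114,0,0,0,-0.572,0.075],
    [0.0408,0.0099,0,0,0,-0.572,0.075],
    [0.0462,0.0083,0,0,0,-0.572,0.075],
    [0.0516,0.0067,0,0,0,-0.572,0.075],
    [0.057,0.0051,0,0,0,-0.572,0.075],
    [0.0624,0.0035,0,0,0,-0.572,0.075],
    [0.0678,0.0019,0,0,0,-0.572,0.075]
  ]
}}

```text
time_s: 8.05
position: [520.1, -181.8, 6.3]
eef_rot: [2.244, 2.199, -0.0]
wrist_force: [-0.1, -1.8, 0.1]
grip_width: 0.537
gripper_force: 1.3
```

Emit:
{"method": "apply_moves", "body": {
  "deltas": [
    [0.0056,0,0,0,0,0,0.075],
    [0.0113,0,0,0,0,0,0.075],
    [0.0169,0,0,0,0,0,0.075],
    [0.0225,0,0,0,0,0,0.075],
    [0.0281,0,0,0,0,0,0.075],
    [0.0338,0,0,0,0,0,0.075],
    [0.0394,0,0,0,0,0,0.075],
    [0.045,0,0,0,0,0,0.075],
    [0.0506,0,0,0,0,0,0.075],
    [0.0563,0,0,0,0,0,0.075],
    [0.0619,0,0,0,0,0,0.075],
    [0.0675,0,0,0,0,0,0.075]
  ]
}}

```text
time_s: 9.25
position: [521.2, -127.8, 6.2]
eef_rot: [-2.244, -2.199, 0.0]
wrist_force: [0.6, -3.0, 0.4]
grip_width: 0.536
gripper_force: 1.4
```

Emit:
{"method": "apply_moves", "body": {
  "deltas": [
    [0.0056,0,0,0,0,0,0.075],
    [0.0113,0,0,0,0,0,0.075],
    [0.0169,0,0,0,0,0,0.075],
    [0.0225,0,0,0,0,0,0.075],
    [0.0281,0,0,0,0,0,0.075],
    [0.0338,0,0,0,0,0,0.075],
    [0.0394,0,0,0,0,0,0.075],
    [0.045,0,0,0,0,0,0.075],
    [0.0506,0,0,0,0,0,0.075],
    [0.0563,0,0,0,0,0,0.075],
    [0.0619,0,0,0,0,0,0.075],
    [0.0675,0,0,0,0,0,0.075]
  ]
}}

```text
time_s: 10.45
position: [522.2, -73.8, 6.2]
eef_rot: [-2.244, -2.199, 0.0]
wrist_force: [-0.8, -2.5, 0.3]
grip_width: 0.538
gripper_force: 1.4
```

```bash
python3 - <<'E'
from plan import *
from h import *
from rig import eyes
P,H,ds=path(*V()); print("expected",P[314*4],dishpos(eyes,P[314*4],89)); print([round(i*ds) for i in range(1,len(H)) if abs(H[i]-H[i-1])>1e-6 and abs(H[i-1]-H[i-2])<1e-6])
s=314
for n in (12,12,12,12):
    ss=[s+4.5*(j+1) for j in range(n)]; emit([goto(q,6.2) for q in ss],0.075); s=ss[-1]
print(s,load())
E
```

```text
expected [523.31997251 -23.32978756] (array([524.8, -22.6]), 48.6, 8060)
[131, 390, 574]
[[0.0056,0.0001,0.0,0,0,0.0,0.075],[0.0113,0.0001,0.0,0,0,0.0,0.075],[0.0169,0.0001,0.0,0,0,0.0,0.075],[0.0225,0.0001,0.0,0,0,0.0,0.075],[0.0281,0.0001,0.0,0,0,0.0,0.075],[0.0338,0.0001,0.0,0,0,0.0,0.075],[0.0394,0.0001,0.0,0,0,0.0,0.075],[0.045,0.0001,0.0,0,0,0.0,0.075],[0.0506,0.0001,0.0,0,0,0.0,0.075],[0.0563,0.0001,0.0,0,0,0.0,0.075],[0.0619,0.0001,0.0,0,0,0.0,0.075],[0.0675,0.0001,0.0,0,0,0.0,0.075]]
[[0.0056,-0.0,0.0,0,0,0.0,0.075],[0.0113,-0.0,0.0,0,0,0.0,0.075],[0.0169,-0.0,0.0,0,0,0.0,0.075],[0.0225,-0.0,0.0,0,0,0.0,0.075],[0.0278,0.0009,0.0,0,0,-0.031,0.075],[0.0336,0.0042,0.0,0,0,-0.142,0.075],[0.0395,0.0072,0.0,0,0,-0.254,0.075],[0.0455,0.0098,0.0,0,0,-0.365,0.075],[0.0513,0.0103,0.0,0,0,-0.415,0.075],[0.0568,0.0091,0.0,0,0,-0.415,0.075],[0.0623,0.0079,0.0,0,0,-0.415,0.075],[0.0678,0.0068,0.0,0,0,-0.415,0.075]]
[[0.0057,-0.0,0.0,0,0,0.0,0.075],[0.0113,-0.0,0.0,0,0,0.0,0.075],[0.0169,-0.0,0.0,0,0,0.0,0.075],[0.0225,-0.0,0.0,0,0,0.0,0.075],[0.0282,-0.0,0.0,0,0,0.0,0.075],[0.0338,-0.0,0.0,0,0,0.0,0.075],[0.0394,-0.0,0.0,0,0,0.0,0.075],[0.045,-0.0,0.0,0,0,0.0,0.075],[0.0507,-0.0,0.0,0,0,0.0,0.075],[0.0563,-0.0,0.0,0,0,0.0,0.075],[0.0619,0.0,0.0,0,0,0.0,0.075],[0.0675,0.0,0.0,0,0,0.0,0.075]]
[[0.0057,0.0,0.0,0,0,0.0,0.075],[0.0113,0.0,0.0,0,0,0.0,0.075],[0.0169,0.0,0.0,0,0,0.0,0.075],[0.0225,0.0,0.0,0,0,0.0,0.075],[0.0282,0.0,0.0,0,0,0.0,0.075],[0.0338,0.0,0.0,0,0,0.0,0.075],[0.0394,0.0,0.0,0,0,0.0,0.075],[0.045,0.0,0.0,0,0,0.0,0.075],[0.0507,0.0,0.0,0,0,0.0,0.075],[0.0563,0.0,0.0,0,0,0.0,0.075],[0.0619,0.0,0.0,0,0,0.0,0.075],[0.0675,0.0,0.0,0,0,0.0,0.075]]
530.0 [509.8058090446505, 140.0853491388809, 6.234999999999994, 100.74361906669074]
```

Emit:
{"method": "apply_moves", "body": {
  "deltas": [
    [0.0056,0,0,0,0,0,0.075],
    [0.0113,0,0,0,0,0,0.075],
    [0.0169,0,0,0,0,0,0.075],
    [0.0225,0,0,0,0,0,0.075],
    [0.0281,0,0,0,0,0,0.075],
    [0.0338,0,0,0,0,0,0.075],
    [0.0394,0,0,0,0,0,0.075],
    [0.045,0,0,0,0,0,0.075],
    [0.0506,0,0,0,0,0,0.075],
    [0.0563,0,0,0,0,0,0.075],
    [0.0619,0,0,0,0,0,0.075],
    [0.0675,0.0001,0,0,0,0,0.075]
  ]
}}

```text
time_s: 11.7
position: [523.4, -19.8, 6.2]
eef_rot: [-2.243, -2.199, 0.0]
wrist_force: [0.1, -2.8, -0.1]
grip_width: 0.54
gripper_force: 1.4
```

Emit:
{"method": "apply_moves", "body": {
  "deltas": [
    [0.0056,0,0,0,0,0,0.075],
    [0.0113,0,0,0,0,0,0.075],
    [0.0169,0,0,0,0,0,0.075],
    [0.0225,0,0,0,0,0,0.075],
    [0.0278,0.0009,0,0,0,-0.031,0.075],
    [0.0336,0.0042,0,0,0,-0.142,0.075],
    [0.0395,0.0072,0,0,0,-0.254,0.075],
    [0.0455,0.0098,0,0,0,-0.365,0.075],
    [0.0513,0.0103,0,0,0,-0.415,0.075],
    [0.0568,0.0091,0,0,0,-0.415,0.075],
    [0.0623,0.0079,0,0,0,-0.415,0.075],
    [0.0678,0.0068,0,0,0,-0.415,0.075]
  ]
}}

```text
time_s: 12.9
position: [529.8, 34.3, 6.2]
eef_rot: [-2.005, -2.419, 0.0]
wrist_force: [0.9, -2.6, 0.6]
grip_width: 0.537
gripper_force: 1.3
```

Emit:
{"method": "apply_moves", "body": {
  "deltas": [
    [0.0057,0,0,0,0,0,0.075],
    [0.0113,0,0,0,0,0,0.075],
    [0.0169,0,0,0,0,0,0.075],
    [0.0225,0,0,0,0,0,0.075],
    [0.0282,0,0,0,0,0,0.075],
    [0.0338,0,0,0,0,0,0.075],
    [0.0394,0,0,0,0,0,0.075],
    [0.045,0,0,0,0,0,0.075],
    [0.0507,0,0,0,0,0,0.075],
    [0.0563,0,0,0,0,0,0.075],
    [0.0619,0,0,0,0,0,0.075],
    [0.0675,0,0,0,0,0,0.075]
  ]
}}

```text
time_s: 14.1
position: [519.8, 87.4, 6.3]
eef_rot: [-2.004, -2.42, -0.0]
wrist_force: [0.4, -2.7, 0.1]
grip_width: 0.536
gripper_force: 1.4
```

Emit:
{"method": "apply_moves", "body": {
  "deltas": [
    [0.0057,0,0,0,0,0,0.075],
    [0.0113,0,0,0,0,0,0.075],
    [0.0169,0,0,0,0,0,0.075],
    [0.0225,0,0,0,0,0,0.075],
    [0.0282,0,0,0,0,0,0.075],
    [0.0338,0,0,0,0,0,0.075],
    [0.0394,0,0,0,0,0,0.075],
    [0.045,0,0,0,0,0,0.075],
    [0.0507,0,0,0,0,0,0.075],
    [0.0563,0,0,0,0,0,0.075],
    [0.0619,0,0,0,0,0,0.075],
    [0.0675,0,0,0,0,0,0.075]
  ]
}}

```text
time_s: 15.3
position: [509.7, 140.4, 6.3]
eef_rot: [2.004, 2.42, 0.0]
wrist_force: [0.4, -3.2, -0.5]
grip_width: 0.537
gripper_force: 1.4
```

```bash
python3 - <<'E'
from plan import *
s=530
ss=[534.5,539,543.5,548,552.5,557,561.5,565.5,569,572]; emit([goto(q,6.2) for q in ss],0.075); s=572
for n in (6,6,6,6):
    ss=[s+3.1*(j+1) for j in range(n)]; emit([goto(q,6.2) for q in ss],0.075); s=ss[-1]
ss=[649,650.5,651.5,652];emit([goto(q,6.2) for q in ss],0.075)
P,H,ds=path(*V());print(load(),P[652*4],H[652*4])
E
```

```text
[[0.0057,0.0,0.0,0,0,0.0,0.075],[0.0113,0.0,0.0,0,0,0.0,0.075],[0.0169,0.0,0.0,0,0,0.0,0.075],[0.0225,0.0,0.0,0,0,0.0,0.075],[0.0282,0.0,0.0,0,0,0.0,0.075],[0.0338,0.0,0.0,0,0,0.0,0.075],[0.0394,0.0,0.0,0,0,0.0,0.075],[0.0444,0.0,0.0,0,0,0.0,0.075],[0.0488,0.0,0.0,0,0,0.0,0.075],[0.0525,0.0,0.0,0,0,0.0,0.075]]
[[0.0035,-0.0012,0.0,0,0,0.038,0.075],[0.0075,-0.0057,0.0,0,0,0.187,0.075],[0.0122,-0.0103,0.0,0,0,0.35,0.075],[0.0169,-0.0141,0.0,0,0,0.499,0.075],[0.0222,-0.0179,0.0,0,0,0.662,0.075],[0.0274,-0.021,0.0,0,0,0.811,0.075]]
[[0.004,-0.0046,0.0,0,0,0.15,0.075],[0.0086,-0.0093,0.0,0,0,0.312,0.075],[0.0132,-0.0132,0.0,0,0,0.462,0.075],[0.0185,-0.0171,0.0,0,0,0.624,0.075],[0.0236,-0.0203,0.0,0,0,0.774,0.075],[0.029,-0.0231,0.0,0,0,0.924,0.075]]
[[0.0043,-0.0049,0.0,0,0,0.162,0.075],[0.0085,-0.0092,0.0,0,0,0.312,0.075],[0.0135,-0.0135,0.0,0,0,0.474,0.075],[0.0184,-0.017,0.0,0,0,0.624,0.075],[0.0236,-0.0202,0.0,0,0,0.774,0.075],[0.0294,-0.0232,0.0,0,0,0.936,0.075]]
[[0.0039,-0.0046,0.0,0,0,0.15,0.075],[0.0085,-0.0093,0.0,0,0,0.312,0.075],[0.0131,-0.0132,0.0,0,0,0.462,0.075],[0.018,-0.0168,0.0,0,0,0.612,0.075],[0.0235,-0.0203,0.0,0,0,0.774,0.075],[0.0289,-0.0231,0.0,0,0,0.924,0.075]]
[[0.0036,-0.0042,0.0,0,0,0.137,0.075],[0.0056,-0.0056,0.0,0,0,0.187,0.075],[0.0068,-0.0055,0.0,0,0,0.187,0.075],[0.0075,-0.0055,0.0,0,0,0.187,0.075]]
[488.3855949978508, 286.8604580418599, 6.234999999999994, -7.602699992547935] [538.70515561 280.11470484] -7.599999999999998
```

Emit:
{"method": "apply_moves", "body": {
  "deltas": [
    [0.0057,0,0,0,0,0,0.075],
    [0.0113,0,0,0,0,0,0.075],
    [0.0169,0,0,0,0,0,0.075],
    [0.0225,0,0,0,0,0,0.075],
    [0.0282,0,0,0,0,0,0.075],
    [0.0338,0,0,0,0,0,0.075],
    [0.0394,0,0,0,0,0,0.075],
    [0.0444,0,0,0,0,0,0.075],
    [0.0488,0,0,0,0,0,0.075],
    [0.0525,0,0,0,0,0,0.075]
  ]
}}

```text
time_s: 16.3
position: [501.9, 181.7, 6.2]
eef_rot: [-2.004, -2.42, 0.0]
wrist_force: [0.1, -3.1, -0.2]
grip_width: 0.541
gripper_force: 1.4
```

Emit:
{"method": "apply_moves", "body": {
  "deltas": [
    [0.0035,-0.0012,0,0,0,0.038,0.075],
    [0.0075,-0.0057,0,0,0,0.187,0.075],
    [0.0122,-0.0103,0,0,0,0.35,0.075],
    [0.0169,-0.0141,0,0,0,0.499,0.075],
    [0.0222,-0.0179,0,0,0,0.662,0.075],
    [0.0274,-0.021,0,0,0,0.811,0.075]
  ]
}}

```text
time_s: 16.9
position: [480.8, 200.0, 6.1]
eef_rot: [-2.454, -1.961, 0.001]
wrist_force: [-0.6, -2.7, -0.2]
grip_width: 0.534
gripper_force: 1.0
```

Emit:
{"method": "apply_moves", "body": {
  "deltas": [
    [0.004,-0.0046,0,0,0,0.15,0.075],
    [0.0086,-0.0093,0,0,0,0.312,0.075],
    [0.0132,-0.0132,0,0,0,0.462,0.075],
    [0.0185,-0.0171,0,0,0,0.624,0.075],
    [0.0236,-0.0203,0,0,0,0.774,0.075],
    [0.029,-0.0231,0,0,0,0.924,0.075]
  ]
}}

```text
time_s: 17.5
position: [467.4, 226.6, 6.0]
eef_rot: [-2.837, -1.348, 0.002]
wrist_force: [-1.3, -2.2, 1.3]
grip_width: 0.536
gripper_force: 1.2
```

Emit:
{"method": "apply_moves", "body": {
  "deltas": [
    [0.0043,-0.0049,0,0,0,0.162,0.075],
    [0.0085,-0.0092,0,0,0,0.312,0.075],
    [0.0135,-0.0135,0,0,0,0.474,0.075],
    [0.0184,-0.017,0,0,0,0.624,0.075],
    [0.0236,-0.0202,0,0,0,0.774,0.075],
    [0.0294,-0.0232,0,0,0,0.936,0.075]
  ]
}}

```text
time_s: 18.1
position: [467.5, 256.7, 5.8]
eef_rot: [-3.073, -0.653, 0.003]
wrist_force: [-2.8, -2.0, 1.1]
grip_width: 0.539
gripper_force: 1.3
```

Emit:
{"method": "apply_moves", "body": {
  "deltas": [
    [0.0039,-0.0046,0,0,0,0.15,0.075],
    [0.0085,-0.0093,0,0,0,0.312,0.075],
    [0.0131,-0.0132,0,0,0,0.462,0.075],
    [0.018,-0.0168,0,0,0,0.612,0.075],
    [0.0235,-0.0203,0,0,0,0.774,0.075],
    [0.0289,-0.0231,0,0,0,0.924,0.075]
  ]
}}

```text
time_s: 18.7
position: [481.0, 283.4, 5.9]
eef_rot: [-3.141, 0.068, 0.004]
wrist_force: [-3.3, 0.5, 0.7]
grip_width: 0.534
gripper_force: 1.3
```

Emit:
{"method": "apply_moves", "body": {
  "deltas": [
    [0.0036,-0.0042,0,0,0,0.137,0.075],
    [0.0056,-0.0056,0,0,0,0.187,0.075],
    [0.0068,-0.0055,0,0,0,0.187,0.075],
    [0.0075,-0.0055,0,0,0,0.187,0.075]
  ]
}}

```text
time_s: 19.1
position: [488.0, 287.0, 6.0]
eef_rot: [-3.135, 0.206, 0.001]
wrist_force: [-2.1, 1.2, -1.3]
grip_width: 0.538
gripper_force: 1.3
```

```bash
python3 - <<'E'
from plan import *
from h import *
from rig import eyes,sense
P,H,ds=path(*V()); s=sense()['position']; print(s,"exp",P[652*4],dishpos(eyes,P[652*4],YAW))
i=eyes.camera_info("wrist"); im,d=eyes.read_camera("wrist"); cv2.imwrite("pics/w2.png",im[:,:,::-1]); w=cloud(i,d)
t=np.radians(YAW); D=w[...,:2]-O; bx=D@[np.cos(t),np.sin(t)]; by=D@[-np.sin(t),np.cos(t)]; z=w[...,2]
for lo in range(-55,75,10):
    m=(bx>lo)&(bx<lo+10)&(z>18)&(z<26)&(abs(by)<85)&(abs(by)>48)
    L=by[m&(by>0)];R=by[m&(by<0)]
    f=lambda a:np.round(np.percentile(a,[1,50,99]),1) if len(a)>20 else None
    print(lo+5,f(L),f(R))
m=(z>31)&(z<38)&(bx>55)&(bx<115)&(abs(by)<90); Q=w[m][:,:2].astype(np.float32)
print("block",m.sum(), cv2.minAreaRect(Q) if m.sum()>50 else None)
m=(z>8)&(z<18)&(abs(by)<9)&(bx>20)&(bx<71); print("buf",np.round(np.percentile(bx[m],[1,25,50,75,99]),1) if m.sum()>10 else None)
print("bench z",np.nanmedian(z[(bx>-20)&(bx<20)&(abs(by)<30)]))
E
```

```text
[488.00621257 287.03452702   6.0411998 ] exp [538.70515561 280.11470484] (array([544.1, 285.6]), 48.6, 8493)
-50 [65.5 71.7 79.2] [-76.4 -68.9 -62.7]
-40 [60.6 67.8 76.3] [-73.7 -64.9 -57.5]
-30 [57.6 64.1 72.4] [-69.2 -60.9 -54.3]
-20 [57.2 64.2 72.8] [-69.7 -61.1 -54.2]
-10 None None
0 None None
10 None None
20 None None
30 None None
40 None None
50 None None
60 None None
70 None None
block 0 None
buf None
bench z -0.09155393900900322
```

View pics/w2.png

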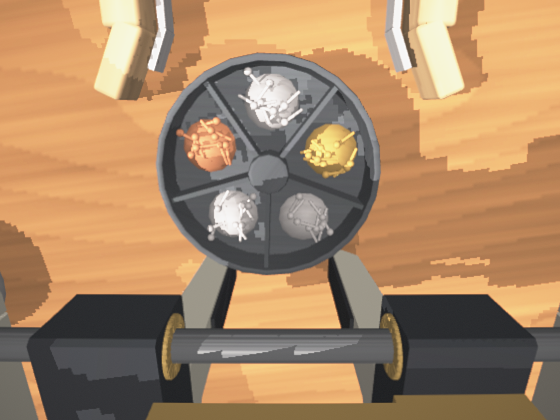

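Wrist view: dish hub at (268,173), left of the gripper centre line (~282) by ~5 mm after the tight turn; flare tips at (115,95) and (445,95), midpoint ≈ 280. I'll back off, re-centre behind the dish, and steer it onto the bay axis.

```bash
sed -i 's/^O=.*; YAW/O=np.array([629.7,269.6]); YAW/' plan.py; cat >> plan.py <<'E'
def btcp(c,a,z=6.2,off=OFF):   # c dish centre in bay frame, a heading rel. to bay
    p=np.array(c)-off*np.array([np.cos(np.radians(a)),np.sin(np.radians(a))]); w=bay(*p); return (w[0],w[1],z,YAW+a)
V2=[(-89,4.8),(-55,0),(40,0)]
def g2(s):
    P,H,ds=path(V2,[60]); i=int(max(s,0)/ds); return btcp(P[i],H[i],off=OFF-min(s,0))
E
python3 - <<'E'
from plan import *
c=load(); b=np.array(c); t=np.radians(YAW)
back=(c[0]-12*np.cos(t),c[1]-12*np.sin(t),6.2,c[3])
side=g2(-10); print(side)
emit(lin(c,back,4)+lin(back,side,6)+[side],0.075)
emit([g2(s) for s in (-7,-4,-2,-.5,1,2.5,4.5,7,9.5,12.5,15.5,18.5)],0.075)
emit([g2(s) for s in (21.5,24.5,27,29,30.5,31.5)],0.075)
P,H,ds=path(V2,[60]);print(P[126],H[126],load())
E
```

```text
(np.float64(483.56656556176563), np.float64(302.51547407899653), 6.2, np.float64(-15.635710710534791))
[[-0.0037,0.0,0.0,0,0,-0.0,0.075],[-0.0075,0.0,0.0,0,0,-0.0,0.075],[-0.0112,0.0,0.0,0,0,-0.0,0.075],[-0.015,0.0,0.0,0,0,-0.0,0.075],[-0.0139,-0.0031,0.0,0,0,0.047,0.075],[-0.0129,-0.0062,0.0,0,0,0.093,0.075],[-0.0118,-0.0093,0.0,0,0,0.14,0.075],[-0.0107,-0.0124,0.0,0,0,0.187,0.075],[-0.0096,-0.0155,0.0,0,0,0.234,0.075],[-0.0086,-0.0186,0.0,0,0,0.28,0.075],[-0.0086,-0.0186,0.0,0,0,0.28,0.075]]
[[0.0038,-0.0,0.0,0,0,0.0,0.075],[0.0075,-0.0,0.0,0,0,0.0,0.075],[0.01,-0.0,0.0,0,0,0.0,0.075],[0.0119,-0.0,0.0,0,0,0.0,0.075],[0.0138,-0.0,0.0,0,0,0.0,0.075],[0.0157,-0.0,0.0,0,0,0.0,0.075],[0.0182,-0.0,0.0,0,0,0.0,0.075],[0.0213,-0.0,0.0,0,0,0.0,0.075],[0.0244,-0.0,0.0,0,0,0.0,0.075],[0.0282,0.0,0.0,0,0,0.0,0.075],[0.0319,0.0,0.0,0,0,0.0,0.075],[0.0357,0.0,0.0,0,0,0.0,0.075]]
[[0.0037,0.0,0.0,0,0,0.0,0.075],[0.0075,0.0,0.0,0,0,0.0,0.075],[0.0106,0.0,0.0,0,0,0.0,0.075],[0.0131,0.0,0.0,0,0,0.0,0.075],[0.0148,0.0003,0.0,0,0,-0.008,0.075],[0.0161,0.0013,0.0,0,0,-0.041,0.075]]
[-57.94597439   0.42879001] -6.853988547220851 [523.163411017793, 290.3574952487215, 6.234999999999994, -14.449545644361272]
```

Emit:
{"method": "apply_moves", "body": {
  "deltas": [
    [-0.0037,0,0,0,0,0,0.075],
    [-0.0075,0,0,0,0,0,0.075],
    [-0.0112,0,0,0,0,0,0.075],
    [-0.015,0,0,0,0,0,0.075],
    [-0.0139,-0.0031,0,0,0,0.047,0.075],
    [-0.0129,-0.0062,0,0,0,0.093,0.075],
    [-0.0118,-0.0093,0,0,0,0.14,0.075],
    [-0.0107,-0.0124,0,0,0,0.187,0.075],
    [-0.0096,-0.0155,0,0,0,0.234,0.075],
    [-0.0086,-0.0186,0,0,0,0.28,0.075],
    [-0.0086,-0.0186,0,0,0,0.28,0.075]
  ]
}}

```text
time_s: 20.3
position: [483.7, 302.8, 6.2]
eef_rot: [-3.112, 0.429, -0.0]
wrist_force: [-0.8, 0.0, 0.5]
grip_width: 0.536
gripper_force: 0.0
```

Emit:
{"method": "apply_moves", "body": {
  "deltas": [
    [0.0038,0,0,0,0,0,0.075],
    [0.0075,0,0,0,0,0,0.075],
    [0.01,0,0,0,0,0,0.075],
    [0.0119,0,0,0,0,0,0.075],
    [0.0138,0,0,0,0,0,0.075],
    [0.0157,0,0,0,0,0,0.075],
    [0.0182,0,0,0,0,0,0.075],
    [0.0213,0,0,0,0,0,0.075],
    [0.0244,0,0,0,0,0,0.075],
    [0.0282,0,0,0,0,0,0.075],
    [0.0319,0,0,0,0,0,0.075],
    [0.0357,0,0,0,0,0,0.075]
  ]
}}

```text
time_s: 21.5
position: [511.3, 294.7, 6.2]
eef_rot: [3.112, -0.427, -0.0]
wrist_force: [-3.4, 0.6, 1.7]
grip_width: 0.54
gripper_force: 1.3
```

Emit:
{"method": "apply_moves", "body": {
  "deltas": [
    [0.0037,0,0,0,0,0,0.075],
    [0.0075,0,0,0,0,0,0.075],
    [0.0106,0,0,0,0,0,0.075],
    [0.0131,0,0,0,0,0,0.075],
    [0.0148,0.0003,0,0,0,-0.008,0.075],
    [0.0161,0.0013,0,0,0,-0.041,0.075]
  ]
}}

```text
time_s: 22.1
position: [523.3, 290.4, 6.2]
eef_rot: [-3.117, 0.394, -0.0]
wrist_force: [-1.4, 1.0, -0.4]
grip_width: 0.538
gripper_force: 1.1
```

```bash
python3 - <<'E'
from plan import *
from h import *
from rig import eyes,sense
s=sense(); print(s['position'],s['wrist_force'])
g=bay(-58,.4); i=eyes.camera_info("wrist"); im,d=eyes.read_camera("wrist"); cv2.imwrite("pics/w3.png",im[:,:,::-1]); w=cloud(i,d)
c=dishpos(eyes,g,-14)
t=np.radians(YAW); R=np.array([[np.cos(t),np.sin(t)],[-np.sin(t),np.cos(t)]]); print("dish bay",R@(c[0]-O),c[1:], "tcp bay",R@(s['position'][:2]-O))
D=(w[...,:2]-O)@R.T; bx,by=D[...,0],D[...,1]; z=w[...,2]
for lo in range(-55,75,10):
    m=(bx>lo)&(bx<lo+10)&(z>18)&(z<26)&(abs(by)<85)&(abs(by)>50)
    L=by[m&(by>0)];Q=by[m&(by<0)]
    if len(L)>20 and len(Q)>20: print(lo+5,np.percentile(L,1).round(1),np.percentile(Q,99).round(1))
E
```

```text
[523.31515613 290.36467474   6.24831968] [-1.39746406  1.04561788 -0.41203959]
dish bay [-55.64757611   0.44415411] (48.7, 8177) tcp bay [-108.19657142    6.51219287]
-50 63.6 -64.3
-40 58.8 -59.3
-30 55.8 -56.1
-20 55.6 -56.0
-10 55.8 -55.6
0 55.7 -55.6
10 55.7 -55.6
```

View pics/w3.png

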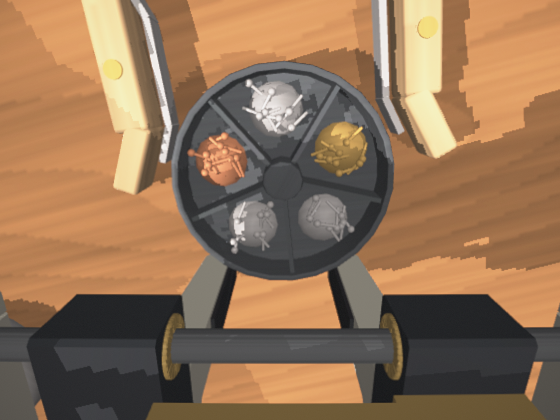

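Wrist view: dish hub at (283,181) now centred on gripper and on the bay (rails' inner sides ±55.7 mm, dish at y≈0.4). Proceed into the strips; estimate the buffer visually from existing depth data too.

```bash
python3 - <<'E'
from plan import *
from h import *
from rig import eyes
emit([g2(s) for s in (32.5,34,35.5,37.5,39.5,41.5,43.5,45.5,47.5,49.5,51.5,53.5)],0.075)
emit([g2(s) for s in (55.5,57.5,59.5,61,62.5,64,65,66,67,68,68.5,69)],0.075)
P,H,ds=path(V2,[60]);print(P[69*4],H[69*4])
t=np.radians(YAW); R=np.array([[np.cos(t),np.sin(t)],[-np.sin(t),np.cos(t)]])
for n in("top","scene"):
    w=cloud(eyes.camera_info(n),np.load(n+"_d.npy")); D=(w[...,:2]-O)@R.T; bx,by,z=D[...,0],D[...,1],w[...,2]
    m=(z>5)&(z<30)&(abs(by)<14)&(bx>25)&(bx<72); print(n,np.round(np.c_[bx[m],by[m],z[m]][np.argsort(bx[m])][:25]).astype(int).tolist())
E
```

```text
[[0.0012,0.001,0.0,0,0,-0.033,0.075],[0.0031,0.0026,0.0,0,0,-0.082,0.075],[0.005,0.004,0.0,0,0,-0.132,0.075],[0.0077,0.0059,0.0,0,0,-0.198,0.075],[0.0103,0.0069,0.0,0,0,-0.239,0.075],[0.0128,0.0066,0.0,0,0,-0.239,0.075],[0.0153,0.0063,0.0,0,0,-0.239,0.075],[0.0177,0.006,0.0,0,0,-0.239,0.075],[0.0202,0.0057,0.0,0,0,-0.239,0.075],[0.0227,0.0054,0.0,0,0,-0.239,0.075],[0.0252,0.0051,0.0,0,0,-0.239,0.075],[0.0277,0.0048,0.0,0,0,-0.239,0.075]]
[[0.0025,0.0,0.0,0,0,-0.0,0.075],[0.005,0.0,0.0,0,0,-0.0,0.075],[0.0075,0.0,0.0,0,0,-0.0,0.075],[0.0093,0.0,0.0,0,0,-0.0,0.075],[0.0112,0.0,0.0,0,0,-0.0,0.075],[0.0131,0.0,0.0,0,0,-0.0,0.075],[0.0143,0.0,0.0,0,0,-0.0,0.075],[0.0156,0.0,0.0,0,0,-0.0,0.075],[0.0168,0.0,0.0,0,0,-0.0,0.075],[0.0181,0.0,0.0,0,0,-0.0,0.075],[0.0187,0.0,0.0,0,0,-0.0,0.075],[0.0193,0.0,0.0,0,0,-0.0,0.075]]
[-2.05355954e+01 -4.17683234e-07] 0.0
top [[38, -9, 6], [40, 3, 6], [41, 5, 9], [47, 10, 8], [51, -5, 24], [51, -2, 22], [51, 5, 19], [51, -2, 10], [51, 1, 8], [52, -8, 11], [52, 0, 29], [52, -7, 21], [52, 3, 16], [52, -4, 6], [53, 4, 23], [53, -9, 17], [53, -10, 5], [54, -5, 24], [54, -12, 16], [54, -7, 24], [54, -1, 20], [56, -5, 26], [56, 5, 21], [56, -1, 24], [57, -8, 16]]
scene [[27, -4, 5], [27, -7, 7], [30, -7, 5], [34, -11, 5], [34, -7, 5], [35, -5, 7], [39, -8, 8], [49, 13, 6], [49, -2, 20], [49, 8, 13], [50, -8, 22], [50, 1, 22], [51, -8, 17], [51, -6, 24], [51, -11, 18], [51, -5, 18], [52, 8, 12], [53, 3, 27], [53, -3, 21], [53, -10, 9], [54, -11, 17], [54, -5, 17], [54, -7, 11], [54, -8, 18], [55, 3, 24]]
```

Emit:
{"method": "apply_moves", "body": {
  "deltas": [
    [0.0012,0.001,0,0,0,-0.033,0.075],
    [0.0031,0.0026,0,0,0,-0.082,0.075],
    [0.005,0.004,0,0,0,-0.132,0.075],
    [0.0077,0.0059,0,0,0,-0.198,0.075],
    [0.0103,0.0069,0,0,0,-0.239,0.075],
    [0.0128,0.0066,0,0,0,-0.239,0.075],
    [0.0153,0.0063,0,0,0,-0.239,0.075],
    [0.0177,0.006,0,0,0,-0.239,0.075],
    [0.0202,0.0057,0,0,0,-0.239,0.075],
    [0.0227,0.0054,0,0,0,-0.239,0.075],
    [0.0252,0.0051,0,0,0,-0.239,0.075],
    [0.0277,0.0048,0,0,0,-0.239,0.075]
  ]
}}

```text
time_s: 23.4
position: [542.1, 281.4, 6.0]
eef_rot: [3.134, -0.208, -0.005]
wrist_force: [-10.9, 1.7, 6.6]
grip_width: 0.538
gripper_force: 4.6
```

Emit:
{"method": "apply_moves", "body": {
  "deltas": [
    [0.0025,0,0,0,0,0,0.075],
    [0.005,0,0,0,0,0,0.075],
    [0.0075,0,0,0,0,0,0.075],
    [0.0093,0,0,0,0,0,0.075],
    [0.0112,0,0,0,0,0,0.075],
    [0.0131,0,0,0,0,0,0.075],
    [0.0143,0,0,0,0,0,0.075],
    [0.0156,0,0,0,0,0,0.075],
    [0.0168,0,0,0,0,0,0.075],
    [0.0181,0,0,0,0,0,0.075],
    [0.0187,0,0,0,0,0,0.075],
    [0.0193,0,0,0,0,0,0.075]
  ]
}}

```text
time_s: 24.6
position: [557.6, 279.3, 6.0]
eef_rot: [3.134, -0.208, -0.004]
wrist_force: [-8.4, 0.0, 4.6]
grip_width: 0.539
gripper_force: 4.1
```

```bash
cat > st.py <<'E'
from plan import *
from h import *
from rig import eyes,sense
t=np.radians(YAW); R=np.array([[np.cos(t),np.sin(t)],[-np.sin(t),np.cos(t)]])
s=sense(); p=R@(s['position'][:2]-O); f=R@s['wrist_force'][:2]
print("t",s['time_s'],"tcp bay",p.round(2),"dish nominal x",(p[0]+OFF).round(2),"z",s['position'][2].round(2),"F",f.round(2),s['wrist_force'][2].round(2),"cmd",(R@(np.array(load()[:2])-O)).round(2))
E
python3 - <<'E'
from st import *
i=eyes.camera_info("wrist"); im,d=eyes.read_camera("wrist"); cv2.imwrite("pics/w4.png",im[:,:,::-1]); w=cloud(i,d)
D=(w[...,:2]-O)@R.T; bx,by,z=D[...,0],D[...,1],w[...,2]
m=(z>3)&(z<30)&(abs(by)<12)&(bx>32)&(bx<90); print("buf",m.sum(),np.round(np.percentile(bx[m],[1,5,25,50]),1) if m.any() else 0)
c=dishpos(eyes,bay(-20,0),YAW); print("dish",R@(c[0]-O),c[1:])
E
```

```text
t 24.6 tcp bay [-72.76   0.12] dish nominal x -21.96 z 6.0 F [-8.31 -1.06] 4.58 cmd [-7.136e+01  3.000e-02]
buf 499 [51.2 51.2 51.4 51.6]
dish [-20.12195842   0.34174445] (48.6, 8019)
```

View pics/w4.png

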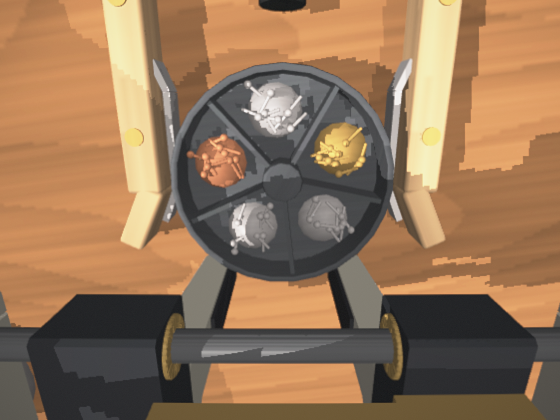

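Wrist view: dish hub (283,181) centred between the strips, buffer just visible at (283,5); measured gap dish–buffer ≈ 21.5 mm. Advance 17 mm, easing 0.5 mm up to relieve the downward bearing.

Emit:
{"method": "apply_moves", "body": {
  "deltas": [
    [0.001,0,-0.0003,0,0,0,0.075],
    [0.003,0,-0.0006,0,0,0,0.075],
    [0.005,0,-0.0006,0,0,0,0.075],
    [0.007,0,-0.0006,0,0,0,0.075],
    [0.009,0,-0.0006,0,0,0,0.075],
    [0.011,0,-0.0006,0,0,0,0.075],
    [0.013,0,-0.0006,0,0,0,0.075],
    [0.015,0,-0.0006,0,0,0,0.075],
    [0.0165,0,-0.0006,0,0,0,0.075],
    [0.018,0,-0.0006,0,0,0,0.075],
    [0.019,0,-0.0006,0,0,0,0.075],
    [0.02,0,-0.0006,0,0,0,0.075]
  ]
}}

```text
time_s: 25.9
position: [573.5, 277.1, 6.1]
eef_rot: [3.134, -0.208, -0.005]
wrist_force: [-7.9, 1.1, 1.8]
grip_width: 0.538
gripper_force: 3.5
```

Emit:
{"method": "apply_moves", "body": {
  "deltas": [
    [0.0002,0,0,0,0,0,0.075],
    [0.0004,0,0,0,0,0,0.075],
    [0.0006,0,0,0,0,0,0.075],
    [0.0008,0,0,0,0,0,0.075],
    [0.001,0,0,0,0,0,0.075],
    [0.0012,0,0,0,0,0,0.075]
  ]
}}

```text
time_s: 26.5
position: [574.4, 277.0, 6.1]
eef_rot: [3.134, -0.208, -0.004]
wrist_force: [-7.0, 0.7, 1.6]
grip_width: 0.537
gripper_force: 3.4
```

```bash
cat > mv.py <<'E'
import sys; from plan import *
def adv(x,dz=0):
    c=load(); t=np.radians(c[3]); json.dump([c[0]+x*np.cos(t),c[1]+x*np.sin(t),c[2]-dz,c[3]],open(F,'w'))
E
python3 -c "
from mv import adv; adv(800*.0212,-.48)
from st import *
i=eyes.camera_info('wrist'); im,d=eyes.read_camera('wrist'); w=cloud(i,d)
D=(w[...,:2]-O)@R.T; bx,by,z=D[...,0],D[...,1],w[...,2]
m=(z>3)&(z<30)&(abs(by)<8)&(bx>47)&(bx<60); print('buf',m.sum(),np.round(np.percentile(bx[m],[1,5,25,50]),1) if m.any() else 0)
c=dishpos(eyes,bay(-4,0),YAW); print('dish',R@(c[0]-O),c[1:])
"
```

```text
t 26.5 tcp bay [-55.79  -0.  ] dish nominal x -4.99 z 6.14 F [-6.99 -0.2 ] 1.6 cmd [-5.44e+01  3.00e-02]
buf 952 [51.5 51.6 51.9 54.2]
dish [4.93630998 0.05332699] (52.9, 8088)
```

Emit:
{"method": "apply_moves", "body": {
  "deltas": [
    [0.0003,0,0,0,0,0,0.075],
    [0.0006,0,0,0,0,0,0.075],
    [0.0009,0,0,0,0,0,0.075],
    [0.0012,0,0,0,0,0,0.075],
    [0.0015,0,0,0,0,0,0.075],
    [0.0018,0,0,0,0,0,0.075]
  ]
}}

```text
time_s: 27.2
position: [575.8, 276.8, 6.1]
eef_rot: [3.134, -0.208, -0.004]
wrist_force: [-8.0, 1.4, 2.0]
grip_width: 0.539
gripper_force: 3.4
```

Emit:
{"method": "apply_moves", "body": {
  "deltas": [
    [0.0003,0,0,0,0,0,0.075],
    [0.0006,0,0,0,0,0,0.075],
    [0.0009,0,0,0,0,0,0.075],
    [0.0012,0,0,0,0,0,0.075],
    [0.0015,0,0,0,0,0,0.075]
  ]
}}

```text
time_s: 27.7
position: [577.0, 276.6, 6.1]
eef_rot: [3.134, -0.208, -0.004]
wrist_force: [-7.1, 0.5, 2.3]
grip_width: 0.539
gripper_force: 3.4
```

Emit:
{"method": "apply_moves", "body": {
  "deltas": [
    [0.0002,0,0,0,0,0,0.075],
    [0.0004,0,0,0,0,0,0.075],
    [0.0006,0,0,0,0,0,0.075],
    [0.0008,0,0,0,0,0,0.075]
  ]
}}

```text
time_s: 28.1
position: [577.7, 276.6, 6.1]
eef_rot: [3.134, -0.208, -0.004]
wrist_force: [-7.6, 0.2, 2.2]
grip_width: 0.541
gripper_force: 3.4
```

Emit:
{"method": "apply_moves", "body": {
  "deltas": [
    [0.0002,0,0,0,0,0,0.075],
    [0.0004,0,0,0,0,0,0.075],
    [0.0006,0,0,0,0,0,0.075],
    [0.0008,0,0,0,0,0,0.075]
  ]
}}

```text
time_s: 28.5
position: [578.3, 276.5, 6.1]
eef_rot: [3.134, -0.208, -0.004]
wrist_force: [-7.1, 0.6, 1.3]
grip_width: 0.535
gripper_force: 3.4
```

Emit:
{"method": "apply_moves", "body": {
  "deltas": [
    [0.0002,0,0,0,0,0,0.075],
    [0.0004,0,0,0,0,0,0.075],
    [0.0006,0,0,0,0,0,0.075],
    [0.0008,0,0,0,0,0,0.075]
  ]
}}

```text
time_s: 28.9
position: [578.9, 276.4, 6.1]
eef_rot: [3.134, -0.208, -0.005]
wrist_force: [-7.6, 1.9, 1.3]
grip_width: 0.541
gripper_force: 3.4
```

Emit:
{"method": "apply_moves", "body": {
  "deltas": [
    [0.0002,0,0,0,0,0,0.075],
    [0.0004,0,0,0,0,0,0.075],
    [0.0006,0,0,0,0,0,0.075],
    [0.0008,0,0,0,0,0,0.075]
  ]
}}

```text
time_s: 29.3
position: [579.5, 276.3, 6.1]
eef_rot: [3.134, -0.208, -0.005]
wrist_force: [-8.2, 0.9, 3.1]
grip_width: 0.535
gripper_force: 3.7
```

Emit:
{"method": "apply_moves", "body": {
  "deltas": [
    [0.0002,0,0,0,0,0,0.075],
    [0.0004,0,0,0,0,0,0.075],
    [0.0006,0,0,0,0,0,0.075],
    [0.0008,0,0,0,0,0,0.075]
  ]
}}

```text
time_s: 29.7
position: [579.6, 276.3, 6.0]
eef_rot: [3.134, -0.208, -0.006]
wrist_force: [-10.1, 1.1, 2.7]
grip_width: 0.541
gripper_force: 4.5
```

Emit:
{"method": "apply_moves", "body": {
  "deltas": [
    [0.0002,0,-0.0001,0,0,0,0.075],
    [0.0004,0,-0.0001,0,0,0,0.075],
    [0.0006,0,-0.0002,0,0,0,0.075],
    [0.0008,0,-0.0002,0,0,0,0.075],
    [0.001,0,-0.0002,0,0,0,0.075],
    [0.0012,0,-0.0002,0,0,0,0.075]
  ]
}}

```text
time_s: 30.3
position: [580.0, 276.2, 6.0]
eef_rot: [3.134, -0.208, -0.008]
wrist_force: [-12.7, 2.7, 4.4]
grip_width: 0.538
gripper_force: 5.4
```

Emit:
{"method": "apply_moves", "body": {
  "deltas": [
    [0.0002,0,-0.0002,0,0,0,0.075],
    [0.0004,0,-0.0004,0,0,0,0.075],
    [0.0006,0,-0.0004,0,0,0,0.075],
    [0.0008,0,-0.0004,0,0,0,0.075],
    [0.001,0,-0.0004,0,0,0,0.075],
    [0.0012,0,-0.0004,0,0,0,0.075]
  ]
}}

```text
time_s: 30.9
position: [580.3, 276.2, 6.0]
eef_rot: [3.134, -0.208, -0.01]
wrist_force: [-14.1, 1.1, 4.6]
grip_width: 0.539
gripper_force: 6.2
```

Emit:
{"method": "apply_moves", "body": {
  "deltas": [
    [0.0002,0,0,0,0,0,0.075],
    [0.0004,0,-0.0002,0,0,0,0.075],
    [0.0006,0,-0.0002,0,0,0,0.075],
    [0.0008,0,-0.0002,0,0,0,0.075],
    [0.001,0,-0.0002,0,0,0,0.075],
    [0.0011,0,-0.0002,0,0,0,0.075],
    [0.0011,0,-0.0002,0,0,0,0.075],
    [0.0011,0,-0.0002,0,0,0,0.075]
  ]
}}

```text
time_s: 31.7
position: [580.6, 276.1, 6.1]
eef_rot: [3.134, -0.207, -0.012]
wrist_force: [-16.1, 2.1, 6.5]
grip_width: 0.533
gripper_force: 6.9
```

Emit:
{"method": "apply_moves", "body": {
  "deltas": [
    [0,0,0,0,0,0,0.075],
    [0,0,0,0,0,0,0.075],
    [0,0,0,0,0,0,0.075],
    [0,0,0,0,0,0,0.075]
  ]
}}

```text
time_s: 32.1
position: [580.6, 276.1, 6.1]
eef_rot: [3.134, -0.207, -0.012]
wrist_force: [-15.7, 2.6, 5.6]
grip_width: 0.534
gripper_force: 6.9
```

```bash
python3 - <<'E'
from rig import sense,eyes
import numpy as np
f=[]
for k in range(6):
    eyes.read_camera("top"); s=sense(); f.append([*s['wrist_force'],s['gripper_force'],*s['position']])
print(np.mean(f,0).round(2),s['time_s'])
E
```

```text
[-15.94   1.75   5.9    6.9  580.55 276.13   6.05] 32.4
```

Emit:
{"method": "apply_moves", "body": {
  "deltas": [
    [-0.001,0,0,0,0,0,0.075],
    [-0.002,0,0,0,0,0,0.075],
    [-0.003,0,0,0,0,0,0.075],
    [-0.004,0,0,0,0,0,0.075],
    [-0.006,0,0,0,0,0,0.075],
    [-0.009,0,0,0,0,0,0.075],
    [-0.014,0,0,0,0,0,0.075],
    [-0.02,0,0,0,0,0,0.075],
    [-0.028,0,0,0,0,0,0.075],
    [-0.036,0,0,0,0,0,0.075],
    [-0.044,0,0,0,0,0,0.075],
    [-0.05,0,0,0,0,0,0.075]
  ]
}}

```text
time_s: 33.6
position: [543.9, 281.1, 7.3]
eef_rot: [3.135, -0.208, -0.0]
wrist_force: [-0.6, -0.1, 0.4]
grip_width: 0.54
gripper_force: 0.0
```

Emit:
{"method": "apply_moves", "body": {
  "deltas": [
    [0,0,-0.02,0,0,0,0.075],
    [0,0,-0.05,0,0,0,0.075],
    [0,0,-0.08,0,0,0,0.075],
    [0,0,-0.11,0,0,0,0.075],
    [0,0,-0.14,0,0,0,0.075],
    [0,0,-0.17,0,0,0,0.075],
    [0,0,-0.17,0,0,0,0.075],
    [0,0,-0.17,0,0,0,0.075]
  ]
}}

```text
time_s: 34.4
position: [545.4, 281.2, 144.8]
eef_rot: [-3.134, 0.208, -0.004]
wrist_force: [-0.2, -0.3, -0.4]
grip_width: 0.538
gripper_force: 0.0
```

```bash
python3 - <<'E'
from st import *
i=eyes.camera_info("wrist"); im,d=eyes.read_camera("wrist"); cv2.imwrite("pics/w5.png",im[:,:,::-1])
E
```

```text
t 34.4 tcp bay [-85.04   0.34] dish nominal x -34.24 z 144.79 F [-0.19 -0.38] -0.44 cmd [-5.44e+01  3.00e-02]
```

View pics/w5.png

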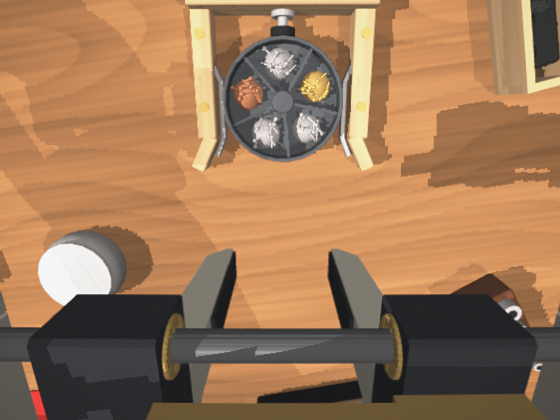

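The dish sits between the strips at (283,100) with its rim bearing on the buffer at (283,33), tacks all in it, and the gripper is clear.

```bash
python3 -c "
from rig import hand_in; print(hand_in())"
```

```text
the job is handed in; nothing more can be done
None
```

The dish is in its bay, pressed home against the buffer with about 8 N above the sliding force, let go and left held there, and the job is handed in at about 34 s.

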